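# Load the spares bay and hook its cover shut

## Robot

A 7-joint arm with a two-finger parallel gripper is mounted at the origin on the work surface; the furniture and walls round the work are solid. World frame = base frame: x ahead of the robot, y to its left, z up, the work surface at z = 0. Lengths are in m, angles in rad, forces in N, time in s.
With the tool pointing down it reaches from about 0.425 to 0.875 m from the base axis. Payload 8.4 kg.
Tool frame: the origin (TCP) lies on the mounting face of the last link; the fingertips stand 173 mm ahead of it and the grasp point (between the pads) lies 155 mm ahead of it (arm.hold_point_z is the distance from the TCP to the grasp point, in m); z points along the fingers, y is the direction in which the jaws open and shut (so a half turn about z gives the same grasp; the last joint's range is limited). The gripper opens to 85 mm and grips with 20 to 120 N. Pads are 22 mm wide; open, the fingers measure 114 mm over their backs; the gripper's body (76 mm by 85 mm) begins 54 mm behind the grasp point. The pads swing forward as they close: fully open they stand 13 mm farther back than shut.
Start: joints at [1.152, 0.333, 0.04, 1.465, -0.013, 1.343, -0.059], TCP at [0.204, -0.617, 0.405] pointing down, gripper open.
Joint ranges: [-2.58, 2.58], [-0.38, 2.09], [-1.3, 1.39], [0.25, 2.4], [-1.5, 4.64], [0.08, 2.09], [-2.65, 2.65]. Speed limits (rad/s): [2.22, 2.22, 2.79, 2.79, 3.14, 3.14, 3.14].

## Interface

Orientations are given as a unit quaternion [w, x, y, z].
In Python, from plant import sensors, imaging, arm gives the robot as it stands.
- The arm moves only by the shell command python3 -m jog 'ROWS' [FORCE]. ROWS is JSON, a list of rows, each a list of 7 numbers: the turn, a rotation vector about the world's x, y, z in degrees, then the shift along the world's x, y, z in mm, then the finger opening in mm, from 0 to 85.4. In form: [[wx, wy, wz, dx, dy, dz, claw], ...]. A call has exactly 8 rows; each row shifts and turns the pose as measured when the row begins; what a row does not reach is not made up. A row lasts 1/8 s, in which the tool goes at most 62.5 mm and 10.7 degrees, less where a joint would pass 70% of its speed; a pose out of reach is approached as far as the arm can. A call with a gripper value outside its range is refused whole. The fingers move at their own pace and stop on an object; FORCE is the grip in N (left out, the last holds). Time passes only in rows, so rows that do not move let the fingers close, or fill a call up. It gives the time, the measured TCP pose, the force and the opening at its end, in the units of the state.
- sensors.read_state(): the state, without advancing time (a new reading comes with each control period).
- imaging.capture(name): name is "scene" or "top" or "wrist"; returns a dict with "color" (480x640x3 uint8, blue, green, red), "fx", "fy", "cx", "cy" (pixels), "R" (3x3) and "t" (3): a world point X has camera coordinates R X + t; the wrist camera has in their place "T_tool_cam" (4x4, takes a point from camera to tool coordinates, whose origin is the TCP and whose axes are the flange's). Camera axes: x right, y down, z forward; pixel columns grow to the right and rows downward; lengths in m; the calibration is good to about 2 mm. A picture is of the moment at which its call begins: read the wrist's pose just before it. There is no depth.
- arm.finish_job(): hands the job in, once; it reports no verdict.
The state is a dict: "time": time; "joint_positions": joint angles; "joint_vel": joint speeds; "tau": joint torques, N m; "ee_pos": TCP position; "eef_rot": TCP orientation; "contact_force": force on the tool from outside, world axes, zero at the start; "torque": the same for the moment, N m; "gripper_width": opening from 0.0 (shut) to 1.0 (fully open).
Only numpy, scipy, OpenCV 4.12 (cv2) and the standard library are available. Lean on these libraries where they do the work, as an engineer would, in place of code of your own. Each camera call takes 0.05 s, during which the arm holds its last target. There are 200 camera calls.

## Task

Put the small teal-and-white membrane box upright on the floor of the white module's open bay. Then refit the blue cover: with the cover tilted, hook its metal lip under the ledge at the end opposite the tall display panel, and swing the cover down under control, without letting it drop, until it lies fully home and flush with the rim. Do not knock over or shift the two bottles and the sensor chamber standing near the work.

Things in the scene. Friction and masses are not known exactly. Their poses are not given: they have to be found in the camera images.
- module: White bench module with an open-topped bay, fixed. Origin: bench level under the bay's centre; x points to the ledge end, z up. Outside x -107 to 95, y -68 to 68 mm, rim z = 62. Bay inside: x -87 to 87, y -60 to 60 mm, floor z = 12. At the -x end a display panel, 20 mm thick and as wide as the module, rises to z = 125.
- ledge_edge (a point): Lower edge of the bare-metal ledge, its middle: x = 73, y = 0, z = 57 in the module's frame. The ledge overhangs the bay from x = 73 to the end wall at 87, z 57 to 62; below it is free to the floor. The tall panel at the other end forces the cover to enter tilted 20 degrees or more, lip down (30 suits); then it swings down about this edge.
- seat (a point): Where the origin of the seated cover lies: x = -8, y = 0, z = 50 in the module's frame, its x axis along the module's, lip under the ledge, top flush with the rim. Play there: 3 mm to each end, 4 mm to each side. It rests on two rails along the side walls, each 10 mm wide (100 mm between them), z 40 to 50, x -87 to 40 mm.
- cover: Loose blue cover, 0.17 to 0.35 kg, flat on the bench, grip up. Panel 152 (x) x 112 (y) x 12 mm, rounded edges; origin: centre of the panel's underside, z out of its top. From the +x edge a bare-metal lip 5 mm thick (z 0 to 5), 100 mm wide, sticks out to x = 92 mm.
- cover_grip (a point): Middle of the cover's black grip rib, x = 0, y = 0, z = 35 mm in the cover's frame. The rib is 14 mm thick (along x), 74 mm long (along y) and stands from the panel's top (z = 12) to z = 46.
- lip_tip (a point): Middle of the free end of the cover's lip: x = 92, y = 0, z = 2.5 mm in the cover's frame.
- membrane_box: Closed box, white with a teal lid, 47 (x) x 65 (y) x 28 mm high, 60 g, one solid piece, standing on the bench. Origin: centre of its underside, z up.
- bottle_buffer: Bystander: white bottle with a blue cap, 62 mm across, 134 mm high, loose, beside the module on the robot's side. Origin: centre of its underside.
- bottle_rinse: Bystander: white bottle with a red cap, 66 mm across, 119 mm high, loose, beside the module on the robot's side. Origin: centre of its underside.
- spare_chamber: Bystander: grey and clear sensor chamber, 40 x 64 x 58 mm, loose, on the far side of the work. Origin: centre of its underside. To its right stands the tall white analyser cabinet (0.56 m high, from world x = 0.66 m outward, y from -0.3 to 0.08 m); a wall shelf hangs 0.72 m above the bench on the left (y over 0.33 m). Keep the arm clear of both.

How it is judged:
By the outcome, as a careful person would: the job done as asked, in the order asked, and still so for the second after the job is handed in, with the robot touching nothing.
It also fails if it takes over 56 s, if anything falls off the work surface, if the arm or the gripper's body presses on something with over 40 N, if the wrist force passes 120 N, or if a joint passes its speed limit or range.

## Working session

There is one attempt and no reset: what is moved stays moved. The work goes in short steps, Python scripts to look and compute and a shell command to move; the robot and the scene stay as the last step left them, time stands still between calls to the robot, and variables do not carry over. Pictures are saved under pics/ and viewed, about 8 in all and at most 12, crops included, and the job is handed in when it is done.

```bash
mkdir -p pics; ls; python3 - <<'E'
from plant import sensors, imaging, arm
import cv2,numpy as np
s=sensors.read_state();print({k:np.round(v,3) for k,v in s.items()})
for n in("scene","top"):
    c=imaging.capture(n);cv2.imwrite(f"pics/{n}0.png",c["color"]);print(n,c["fx"],c["cx"],c["cy"],np.round(c["R"],4).tolist(),np.round(c["t"],4))
E
```

```text
pics
{'time': np.float64(0.0), 'joint_positions': array([ 1.152,  0.334,  0.04 ,  1.466, -0.013,  1.343, -0.059]), 'joint_vel': array([-0.001,  0.   ,  0.002, -0.003, -0.001,  0.   ,  0.001]), 'tau': array([ 0.0000e+00, -6.5856e+01,  1.3650e+00, -4.0556e+01,  1.7000e-02,
        1.3000e-02, -0.0000e+00]), 'ee_pos': array([ 0.204, -0.617,  0.404]), 'eef_rot': array([-0.001,  0.987,  0.159, -0.   ]), 'contact_force': array([ 0.794, -0.474,  0.045]), 'torque': array([ 0.033, -0.006,  0.016]), 'gripper_width': np.float64(1.004)}
scene 438.05043149236246 315.3915342800686 248.0338346558636 [[-0.7168, -0.6972, 0.0067], [-0.3934, 0.3966, -0.8294], [0.5757, -0.5972, -0.5586]] [0.3641 0.2922 0.6128]
top 584.7617494556503 314.4118295410652 241.0186804587461 [[-0.0124, -0.9998, 0.0143], [-0.9821, 0.0095, -0.1882], [0.188, -0.0163, -0.982]] [-0.0186  0.544   1.1553]
```

View pics/top0.png

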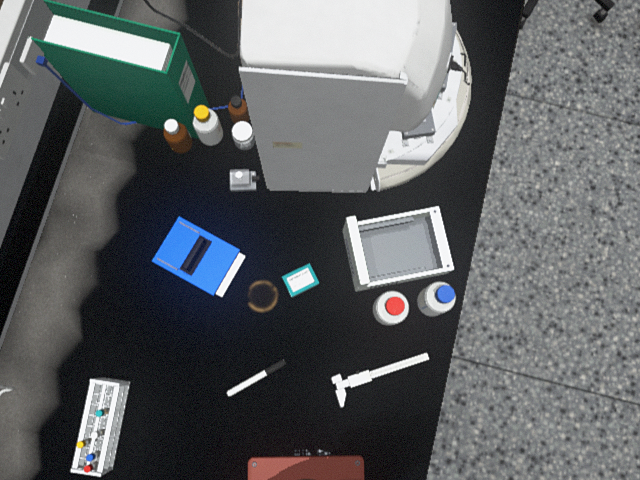

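View pics/scene0.png

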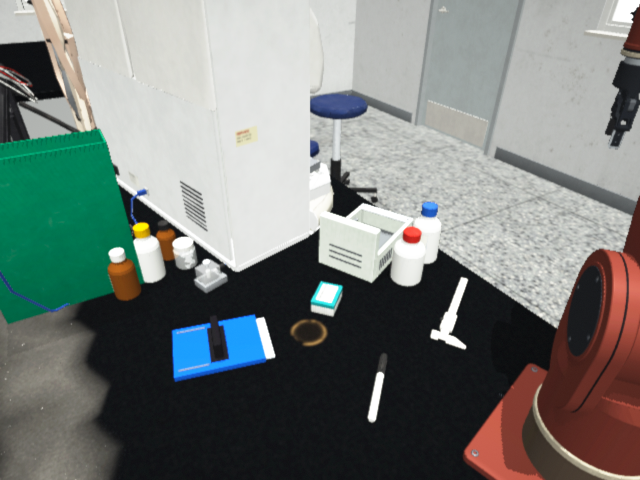

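The top view shows the cover at about (200,255), lip toward (232,275), the box at (300,280) and the module at x 345–453, y 207–290, with its panel on the left and ledge on the right. The red-capped bottle is at (391,307) and the blue-capped one at (438,297). The chamber is at (242,180). The scene view agrees.

```bash
python3 - <<'E'
import cv2,numpy as np
t=cv2.imread("pics/top0.png");s=cv2.imread("pics/scene0.png")
def cr(im,x,y,w,h,k):
    o=cv2.resize(im[y:y+h,x:x+w],None,fx=k,fy=k,interpolation=cv2.INTER_CUBIC)
    for i in range((-x)%10,w,10):
        L=8 if (x+i)%50 else 16; cv2.line(o,(int((i+.5)*k),0),(int((i+.5)*k),L),(0,255,255),1)
    for j in range((-y)%10,h,10):
        L=8 if (y+j)%50 else 16; cv2.line(o,(0,int((j+.5)*k)),(L,int((j+.5)*k)),(0,255,255),1)
    return o
C=np.zeros((600,800,3),np.uint8)
def put(o,x,y):C[y:y+o.shape[0],x:x+o.shape[1]]=o
put(cr(t,338,200,120,100,3),0,0)
put(cr(s,310,200,130,100,3),370,0)
put(cr(t,145,212,110,90,3),0,305)
put(cr(s,165,305,115,80,3),335,305)
put(cr(t,278,260,45,40,2),685,305);put(cr(s,305,278,45,40,2),685,400)
cv2.imwrite("pics/comp.png",C)
def seg(im,n):
    h=cv2.cvtColor(im,cv2.COLOR_BGR2HSV)
    for nm,a,b in(("blue",(100,150,80),(125,255,255)),("teal",(80,90,60),(98,255,255))):
        m=cv2.inRange(h,a,b);k,l,st,ce=cv2.connectedComponentsWithStats(m);i=1+np.argmax(st[1:,4])
        for i in np.argsort(-st[1:,4])[:3]+1:
            ps=np.argwhere(l==i)[:,::-1].astype(np.float32)
            print(n,nm,st[i],np.round(cv2.boxPoints(cv2.minAreaRect(ps)),1).tolist())
seg(t,"top");seg(s,"scene")
E
```

```text
top blue [ 151  216   89   80 3246] [[150.1999969482422, 261.20001220703125], [176.6999969482422, 213.60000610351562], [240.1999969482422, 248.89999389648438], [213.6999969482422, 296.5]]
top blue [437 286  18  17 240] [[437.0, 286.0], [454.0, 286.0], [454.0, 302.0], [437.0, 302.0]]
top blue [36 56  9  8 51] [[35.400001525878906, 61.79999923706055], [37.599998474121094, 55.20000076293945], [44.5, 57.5], [42.29999923706055, 64.0999984741211]]
top teal [  32    0  173  127 6266] [[19.100000381469727, 89.80000305175781], [42.099998474121094, -2.200000047683716], [217.8000030517578, 41.70000076293945], [194.8000030517578, 133.6999969482422]]
top teal [281 263  39  34 352] [[280.20001220703125, 276.3999938964844], [309.0, 262.0], [319.3999938964844, 282.79998779296875], [290.6000061035156, 297.20001220703125]]
top teal [ 96 410   8   7  44] [[96.0, 410.0], [103.0, 410.0], [103.0, 416.0], [96.0, 416.0]]
scene blue [ 171  314   96   68 3897] [[163.10000610351562, 330.79998779296875], [255.5, 311.0], [266.3999938964844, 361.79998779296875], [174.0, 381.6000061035156]]
scene blue [  0 272  69  40 189] [[-6.199999809265137, 285.3999938964844], [-0.0, 272.0], [68.19999694824219, 303.6000061035156], [62.0, 316.8999938964844]]
scene blue [422 202  16  15 188] [[422.0, 216.0], [422.0, 202.0], [437.0, 202.0], [437.0, 216.0]]
scene teal [    0   130   144   179 18991] [[-29.100000381469727, 150.89999389648438], [103.0, 118.5], [144.10000610351562, 286.3999938964844], [11.899999618530273, 318.70001220703125]]
scene teal [  0 277  48  46 929] [[-18.600000381469727, 302.8999938964844], [0.0, 277.0], [47.099998474121094, 310.79998779296875], [28.5, 336.70001220703125]]
scene teal [310 281  33  28 330] [[309.20001220703125, 303.6000061035156], [314.6000061035156, 278.79998779296875], [343.1000061035156, 284.8999938964844], [337.79998779296875, 309.70001220703125]]
```

View pics/comp.png

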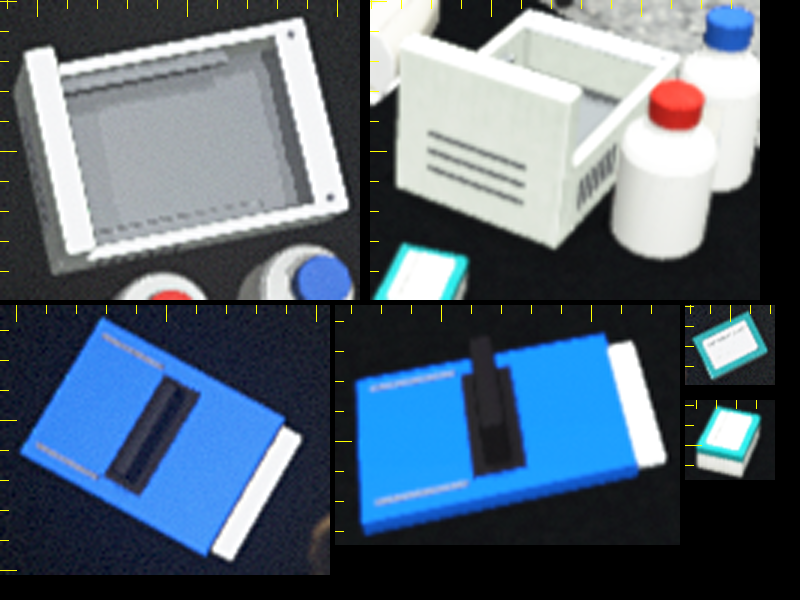

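The composite gives sharp corners of the module, cover and box in both views. I will fit x, y, z and yaw for each body jointly in both views.

```bash
cat > h.py <<'E'
from plant import sensors, imaging, arm
import cv2,numpy as np
from scipy.optimize import least_squares
from scipy.spatial.transform import Rotation as Ro
def tool():
    s=sensors.read_state();q=s["eef_rot"];return Ro.from_quat([q[1],q[2],q[3],q[0]]).as_matrix(),np.array(s["ee_pos"]),s
def cam(n):
    R,p,_=tool() if n=="wrist" else (0,0,0)
    c=imaging.capture(n)
    if n=="wrist":
        T=np.array(c["T_tool_cam"]);Rw=R@T[:3,:3];o=R@T[:3,3]+p;c["R"]=Rw.T;c["t"]=-Rw.T@o
    return c
def pr(c,X):
    Y=np.atleast_2d(X)@np.array(c["R"]).T+np.array(c["t"]);return np.c_[c["fx"]*Y[:,0]/Y[:,2]+c["cx"],c["fy"]*Y[:,1]/Y[:,2]+c["cy"]]
def fit(obs,x0,fixz=None):
    # obs: list of (cam, Nx3 mm model, Nx2 px); x0: x,y,z (m), yaw deg
    def f(p):
        R=Ro.from_euler('z',p[3]).as_matrix();t=[p[0],p[1],p[2] if fixz is None else fixz]
        return np.concatenate([(pr(c,np.array(m)/1e3@R.T+t)-u).ravel() for c,m,u in obs])
    r=least_squares(f,[*x0[:3],np.radians(x0[3])],loss='soft_l1')
    return np.r_[r.x[:3]*1e3,np.degrees(r.x[3])].round(1),f(r.x).reshape(-1,2).round(1).tolist()
def px(a,o,off,k):return (np.array(a)-off+.5)/k-.5+o
E
python3 - <<'E'
from h import *
t=cam("top");s=cam("scene")
M=fit([(t,[(95,68,62),(95,-68,62),(-107,68,125),(-107,-68,125),(-87,68,125),(-107,-68,0)],px([(304,18),(348,208),(24,54),(68,254),(54,46),(55,272)],(338,200),(0,0),3)),
 (s,[(-107,68,125),(-87,-68,125),(-107,-68,0),(-107,68,0),(95,-68,62),(95,68,62)],px([(401,38),(580,90),(557,246),(398,185),(678,58),(532,12)],(310,200),(370,0),3))],[.55,-.15,0,-80]);print("module",M)
m=[(76,56,12),(76,-56,12),(-76,56,12),(-76,-56,12),(92,50,5),(92,-50,5)]
a=(t,m,px([(284,415),(209,556),(103,318),(20,453),(301,435),(232,560)],(145,212),(0,305),3))
b=(s,m,px([(605,334),(636,468),(356,380),(364,525),(632,342),(665,462)],(165,305),(335,305),3))
print("cover",fit([a,b],[.5,.2,0,-120]));print(fit([a],[.5,.2,0,-120],0.)[0],fit([b],[.5,.2,0,-120],0.)[0])
u=px([(694,346),(744,315),(767,349),(714,377)],(278,260),(685,305),2)
v=px([(712,407),(760,416),(748,458),(698,452)],(305,278),(685,400),2)
# top corners: left, top, right, bottom ; box y axis along left->top
m=[(-23.5,-32.5,28),(-23.5,32.5,28),(23.5,32.5,28),(23.5,-32.5,28)]
for sh in range(4):
  try:
    r=fit([(t,m,u),(s,m,np.roll(v,sh,0))],[.5,.03,0,-150]);print("box",sh,r)
  except Exception as e:print(e)
for n,q,qs,z in(("blue",(445.5,294),(429.5,209),128),("red",(395,306),(412,235),113)):
  print(n,[ (lambda r:(r.x*1e3).round(1))(least_squares(lambda p:np.r_[pr(t,p)[0]-q,pr(s,p)[0]-qs],[.5,-.2,.1]))])
E
```

```text
module (array([ 531.4, -202.8,   -1.3,  -79.7]), [[-0.2, -0.4], [0.5, -0.1], [0.1, -1.6], [-0.3, -0.3], [0.1, -0.8], [-1.3, 0.5], [-0.2, 1.7], [2.1, -0.7], [0.2, 1.3], [0.1, 0.6], [1.8, -0.4], [-0.0, -0.4]])
cover (array([ 526. ,  228.5,   -4.5, -119.2]), [[0.1, 0.0], [-1.5, -0.9], [-1.0, -0.9], [-0.6, -0.8], [-0.1, -0.1], [-0.7, -0.7], [0.4, 0.5], [1.6, -1.0], [1.0, 1.1], [0.2, 0.1], [0.5, 1.1], [0.6, -0.8]])
[ 523.9  226.5    8.4 -118.8] [ 523.8  231.4    0.  -119.7]
box 0 (array([ 466.7,    5.7,   -9.9, -151. ]), [[-1.1, -2.0], [0.9, -1.7], [0.5, 0.6], [-0.1, 2.0], [-5.7, 23.5], [-21.2, -1.3], [7.2, -18.3], [25.0, 5.5]])
box 1 (array([ 467.5,    6.8,   -4.1, -149. ]), [[-1.8, -2.1], [-0.3, -2.7], [0.0, -0.7], [-0.1, 1.6], [1.1, -0.8], [1.5, 1.2], [0.2, 0.2], [0.1, 0.1]])
box 2 (array([ 472.2,    5. ,   -6.8, -125. ]), [[0.1, 3.7], [-7.2, -6.2], [-0.3, -10.6], [8.7, 0.9], [-18.1, -0.8], [0.8, -18.7], [16.3, 1.2], [-0.2, 17.3]])
box 3 (array([ 471.6,    5.9,  -49.2, -151.3]), [[-0.4, -2.1], [0.8, -1.1], [-0.1, 0.6], [0.1, 1.4], [-31.6, 32.9], [-17.1, -8.7], [29.6, -1.6], [15.3, 41.9]])
blue [array([ 425.8, -272.6,  122.1])]
red [array([ 405. , -177.1,  107.3])]
```

Both-view fits, in mm and degrees:

| Body | x | y | yaw | z residual |
|---|---|---|---|---|
| Module | 531 | -203 | -79.7 | about 1 |
| Cover | 525 | 229 | -119 | about 4 |
| Box | 467.5 | 7 | -149.5 | about 4 |

The fits pass the size checks. I will grip the box across its 65 mm side, with the jaws at about -60°, and move over it first.

```bash
python3 -m jog '[[0,0,1.5,33,52,0,85],[0,0,1.5,33,52,0,85],[0,0,1.5,33,52,0,85],[0,0,1.5,33,52,0,85],[0,0,1.5,33,52,0,85],[0,0,1.5,33,52,0,85],[0,0,1.5,33,52,0,85],[0,0,1.5,33,52,0,85]]'
python3 -m jog '[[0,0,0,0,52,0,85],[0,0,0,0,52,0,85],[0,0,0,0,52,0,85],[0,0,0,0,52,0,85],[0,0,0,0,10,-30,85],[0,0,0,0,0,-30,85],[0,0,0,0,0,0,85],[0,0,0,0,0,0,85]]'
python3 - <<'E'
from h import *
R,p,s=tool();print(p,np.round(R,3).tolist(),np.round(s["joint_positions"],2))
c=cam("wrist");np.savez("w1.npz",**{k:c[k] for k in("R","t","fx","fy","cx","cy")});cv2.imwrite("pics/w1.png",c["color"])
print(np.round(c["T_tool_cam"],3).tolist(),c["fx"])
for z in(0,.028):print(pr(c,[[.4675,.007,z]]),pr(c,[[.525,.229,z]]))
E
```

```text
time: 1.2
ee_pos: [0.467, -0.1953, 0.4029]
eef_rot: [0.0, 0.966, 0.26, -0.001]
contact_force: [1.7, -1.1, 0.8]
gripper_width: 0.993
time: 2.2
ee_pos: [0.4673, 0.0361, 0.3433]
eef_rot: [0.001, 0.964, 0.265, 0.001]
contact_force: [0.4, -1.0, 0.6]
gripper_width: 0.994
[0.46728121 0.03606348 0.34326468] [[0.859, 0.512, 0.002], [0.512, -0.859, -0.001], [0.002, 0.002, -1.0]] [ 0.41  0.04 -0.59  1.95  0.03  1.16 -1.22]
[[0.001, -0.947, -0.32, 0.082], [1.0, 0.001, 0.001, -0.0], [-0.001, -0.32, 0.947, 0.031], [0.0, 0.0, 0.0, 1.0]] 374.4497717005652
[[347.7011227  234.27569311]] [[133.40723865  22.13738287]]
[[350.23724622 244.63654669]] [[113.56997114  12.00384955]]
```

View pics/w1.png

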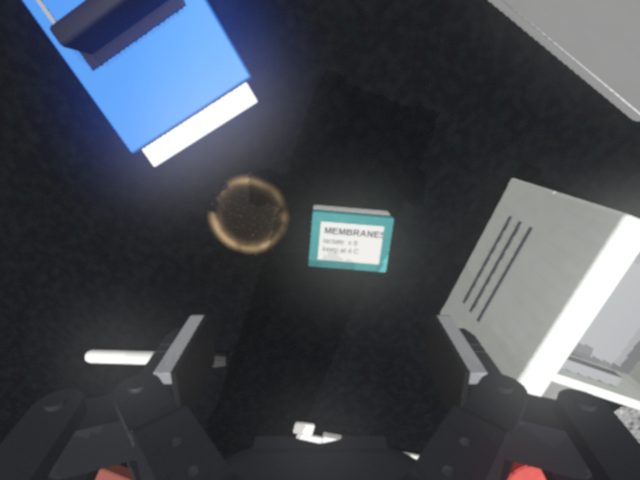

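The wrist view shows the box lid with corners at (313,210), (392,215), (387,272) and (308,267). Its centre is about (350,241), against a predicted (350,245). I will refit from this view and turn it into a move.

```bash
python3 - <<'E'
from h import *
c=dict(np.load("w1.npz"))
# box long axis y ~ +-60deg ; image-right = tool y(-59deg)
u=np.array([(313,210),(392,215),(387,272),(308,267)],float)
for yaw,m in((-149,[(23.5,-32.5,28),(23.5,32.5,28),(-23.5,32.5,28),(-23.5,-32.5,28)]),(31,[(23.5,32.5,28),(23.5,-32.5,28),(-23.5,-32.5,28),(-23.5,32.5,28)])):
  for z in(None,0.):print(fit([(c,m,u)],[.4675,.007,0,yaw],z))
E
```

```text
(array([ 434.6,  -13.9,   -4.9, -142.6]), [[2.2, 104.6], [-2.2, 91.8], [-0.4, -15.7], [0.4, -2.2]])
(array([ 435.8,  -12.8,  -40.6, -142.4]), [[1.8, 105.9], [-1.4, 92.8], [0.2, -15.5], [-0.2, -1.7]])
(array([469.5,   8.3,  -0.6,  27.1]), [[-1.6, 0.6], [2.1, 0.8], [-0.1, -0.9], [0.1, -0.6]])
(array([469.6,   8.4,   0. ,  27.1]), [[-1.7, 0.6], [2.3, 0.8], [-0.1, -0.9], [0.0, -0.6]])
```

```bash
python3 -c "
from h import *
print(arm.hold_point_z)"
python3 -m jog '[[0,0,-2.5,2,-28,-25,85],[0,0,0,0,0,-40,85],[0,0,0,0,0,-40,85],[0,0,0,0,0,-35,85],[0,0,0,0,0,-20,85],[0,0,0,0,0,-5,85],[0,0,0,0,0,0,85],[0,0,0,0,0,0,85]]' 40
python3 - <<'E'
from h import *
R,p,s=tool();print(p,np.degrees(np.arctan2(R[1,1],R[0,1])))
E
```

```text
0.1547
time: 3.25
ee_pos: [0.4746, 0.004, 0.1833]
eef_rot: [0.004, 0.971, 0.24, 0.008]
contact_force: [0.3, 0.4, 0.8]
gripper_width: 1.001
[0.47456687 0.00396746 0.1832854 ] -62.239530017913175
```

```bash
python3 -m jog '[[0.2,1,0,-5,4,-4,85],[0,0,0,0,0,-1,85],[0,0,0,0,0,0,60],[0,0,0,0,0,0,60],[0,0,0,0,0,0,60],[0,0,0,0,0,0,55],[0,0,0,0,0,0,55],[0,0,0,0,0,0,55]]' 40
python3 - <<'E'
from h import *
R,p,s=tool();print(p,R[:,2],np.degrees(np.arctan2(R[1,1],R[0,1])))
E
```

```text
time: 4.25
ee_pos: [0.4699, 0.0084, 0.1799]
eef_rot: [0.0, 0.971, 0.24, 0.001]
contact_force: [-0.3, -0.3, 1.5]
gripper_width: 0.737
[0.46994516 0.00837143 0.17991387] [ 2.23463772e-03 -3.23858132e-04 -9.99997451e-01] -62.24045821888861
```

```bash
python3 -m jog '[[0,0,0,0,0,15,55],[0,0,0,0,0,40,55],[0,0,0,0,0,50,55],[0,0,0,0,0,45,55],[0,0,-4,10,-30,10,55],[0,0,-4,12,-40,0,55],[0,0,-4,12,-45,0,55],[0,0,-3,12,-40,0,55]]' 40
python3 -m jog '[[0,0,-2,10,-30,0,55],[0,0,0,3,-11,0,55],[0,0,0,0,0,0,55],[0,0,0,0,0,0,55],[0,0,0,0,0,0,55],[0,0,0,0,0,0,55],[0,0,0,0,0,0,55],[0,0,0,0,0,0,55]]' 40
python3 - <<'E'
from h import *
R,p,s=tool();print(p,R[:,2],np.degrees(np.arctan2(R[1,1],R[0,1])),s["joint_positions"].round(2))
c=cam("wrist");np.savez("w2.npz",**{k:c[k] for k in("R","t","fx","fy","cx","cy")});cv2.imwrite("pics/w2.png",c["color"])
E
```

```text
time: 5.25
ee_pos: [0.515, -0.1536, 0.3469]
eef_rot: [0.001, 0.994, 0.106, 0.001]
contact_force: [0.5, 0.5, -0.2]
gripper_width: 0.738
time: 6.25
ee_pos: [0.5264, -0.2015, 0.3414]
eef_rot: [-0.001, 0.996, 0.084, -0.003]
contact_force: [-0.9, 0.6, -0.9]
gripper_width: 0.737
[ 0.5264436  -0.20153224  0.34136136] [-6.63201975e-03  9.86639175e-04 -9.99977521e-01] -80.37275106653945 [ 0.62  0.23 -0.38  1.74  0.09  1.19 -1.19]
```

View pics/w2.png

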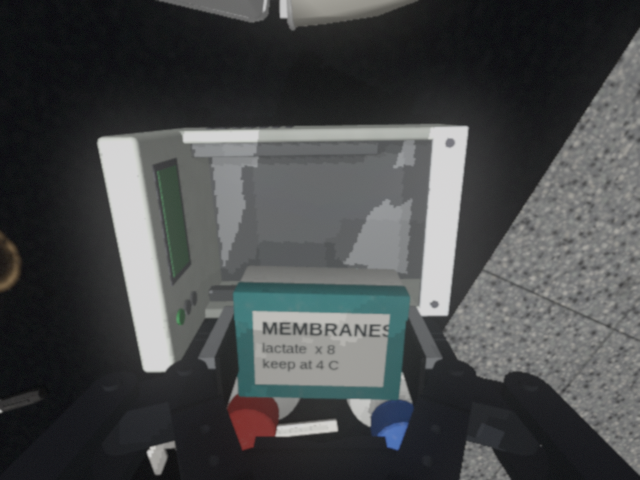

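The wrist view shows the box firmly held. The module's rim corners are at (467,126) and (448,315), and the panel's top outer corners at (99,138) and (140,370). I will refine the module pose from these.

```bash
python3 - <<'E'
from h import *
c=dict(np.load("w2.npz"))
m=[(95,68,62),(95,-68,62),(-107,68,125),(-107,-68,125)];u=np.array([(467,126),(448,315),(99,138),(140,370)],float)
for z in(None,0.):print(fit([(c,m,u)],[.5314,-.203,0,-80],z))
R,p,s=tool()
for mx,my,a in((532,-203,-79.8),):
  th=np.radians(a);print("hold in module",Ro.from_euler('z',-th).as_matrix()@((p+R[:,2]*.155)*1e3-[mx,my,0]))
E
```

```text
(array([ 531.3, -200.7,   -3.5,  -79.5]), [[0.3, 0.9], [-1.2, -0.8], [-0.6, -0.8], [4.9, 0.9]])
(array([ 531.7, -200. , 1510.6,  -79.5]), [[1.3, -0.0], [-0.4, 0.8], [-6.6, -1.2], [1.2, 4.2]])
hold in module [ -2.73197518  -6.17826142 186.37108285]
```

```bash
python3 -m jog '[[0,-0.4,0.8,4,13,-10,55],[0,0,0,0,0,-30,55],[0,0,0,0,0,-30,55],[0,0,0,0,0,-30,55],[0,0,0,0,0,-25,55],[0,0,0,0,0,-10,55],[0,0,0,0,0,0,55],[0,0,0,0,0,0,55]]' 40
python3 - <<'E'
from h import *
R,p,s=tool();print(p,R[:,2],np.degrees(np.arctan2(R[1,1],R[0,1])))
th=np.radians(-79.6);print("hold in module",Ro.from_euler('z',-th).as_matrix()@((p+R[:,2]*.155)*1e3-[531.3,-201.8,0]))
E
```

```text
time: 7.3
ee_pos: [0.5318, -0.1815, 0.2009]
eef_rot: [-0.002, 0.995, 0.095, 0.002]
contact_force: [-0.2, -0.4, -0.8]
gripper_width: 0.737
[ 0.53178587 -0.18148223  0.20093744] [ 0.00424406  0.0034274  -0.99998512] -79.09956130103974
hold in module [-20.30003643   4.88855115  45.93974797]
```

```bash
python3 -m jog '[[0.2,0.2,-0.5,-3,-5,0,55],[0,0,0,0,0,-3,55],[0,0,0,0,0,-3,55],[0,0,0,0,0,-2,55],[0,0,0,0,0,-1,55],[0,0,0,0,0,0,55],[0,0,0,0,0,0,55],[0,0,0,0,0,0,55]]' 40
python3 - <<'E'
from h import *
R,p,s=tool();print(p,R[:,2],s["contact_force"],np.degrees(np.arctan2(R[1,1],R[0,1])))
E
```

```text
time: 8.3
ee_pos: [0.5293, -0.1872, 0.1934]
eef_rot: [-0.003, 0.996, 0.09, 0.002]
contact_force: [-0.6, -0.0, -0.4]
gripper_width: 0.737
[ 0.52932405 -0.18721659  0.19341112] [ 0.00376854  0.00575455 -0.99997634] [-0.64535683 -0.00410453 -0.36940781] -79.66621774528045
```

```bash
python3 -m jog '[[0.3,0.2,0,0,0,-1.5,55],[0,0,0,0,0,-1,55],[0,0,0,0,0,0,55],[0,0,0,0,0,0,55],[0,0,0,0,0,0,80],[0,0,0,0,0,0,80],[0,0,0,0,0,0,80],[0,0,0,0,0,0,80]]' 40
python3 -m jog '[[0,0,0,0,0,10,80],[0,0,0,0,0,30,80],[0,0,0,0,0,50,80],[0,0,0,0,0,50,80],[0,0,-4,0,20,20,80],[0,0,-6,0,50,0,80],[0,0,-6,0,60,0,80],[0,0,-6,0,60,0,80]]' 40
python3 -m jog '[[0,0,-6,0,60,0,85],[0,0,-6,0,60,0,85],[0,0,-4,0,50,0,85],[0,0,0,0,20,0,85],[0,0,0,0,0,0,85],[0,0,0,0,0,0,85],[0,0,0,0,0,0,85],[0,0,0,0,0,0,85]]' 40
python3 - <<'E'
from h import *
R,p,s=tool();print(p,R[:,2],s["joint_positions"].round(2),np.degrees(np.arctan2(R[1,1],R[0,1])))
c=cam("wrist");np.savez("w3.npz",**{k:c[k] for k in("R","t","fx","fy","cx","cy")})
t=imaging.capture("top")["color"]
o=np.zeros((600,800,3),np.uint8);o[:480,:640]=c["color"];o[360:,500:]=cv2.resize(t[215:295,340:440],(300,240));cv2.imwrite("pics/w3.png",o)
E
```

```text
time: 9.3
ee_pos: [0.5297, -0.1873, 0.192]
eef_rot: [-0.006, 0.996, 0.09, 0.001]
contact_force: [0.3, -0.0, -0.2]
gripper_width: 0.935
time: 10.3
ee_pos: [0.528, 0.0028, 0.3631]
eef_rot: [-0.005, 0.994, -0.112, 0.005]
contact_force: [0.9, 0.4, -0.0]
gripper_width: 0.934
time: 11.3
ee_pos: [0.5257, 0.201, 0.3686]
eef_rot: [-0.005, 0.967, -0.253, 0.008]
contact_force: [0.7, -0.8, -0.2]
gripper_width: 0.992
[0.5256824  0.20103855 0.36855376] [ 0.01835866  0.00476502 -0.99982011] [ 0.06  0.22 -0.58  1.71  0.13  1.23 -2.63] -119.27892535846735
```

View pics/w3.png

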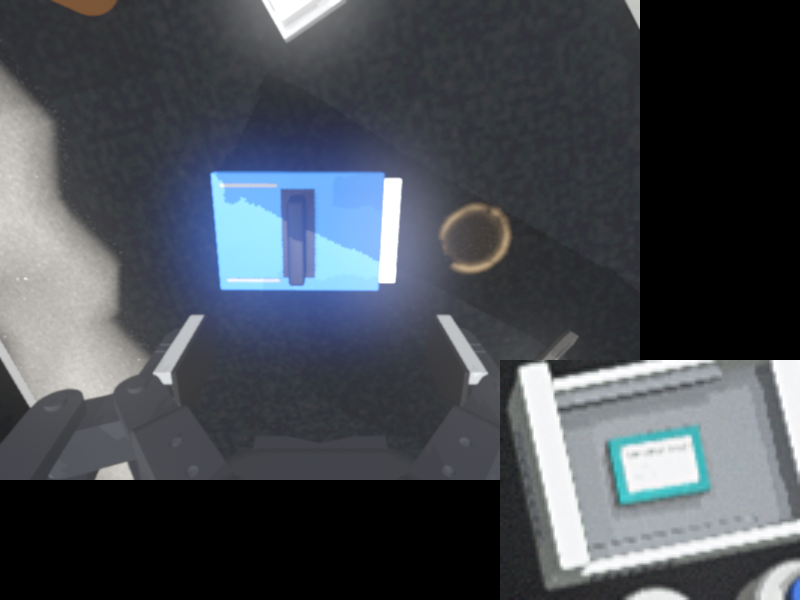

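The box stands upright in the bay. The wrist view has the cover's panel corners at (211,172), (383,172), (379,290) and (220,290), and the rib at about (296,240). Joint 7 is at -2.63, close to its limit, so I will make the equivalent half-turned grasp instead.

```bash
python3 - <<'E'
from h import *
c=dict(np.load("w3.npz"))
m=[(-76,56,12),(76,56,12),(76,-56,12),(-76,-56,12),(92,50,5),(92,-50,5)];u=np.array([(211,172),(383,172),(379,290),(220,290),(402,179),(395,283)],float)
for z in(None,0.):print(fit([(c,m,u)],[.525,.229,0,-119],z))
m2=m+[(0,-37,46)];print(fit([(c,m2,np.vstack([u,[297,286]]))],[.525,.229,0,-119],0.))
E
python3 -m jog '[[0,0,10,0,5,0,85],[0,0,10.5,0,5,0,85],[0,0,10.5,0,5,0,85],[0,0,10.5,0,5,0,85],[0,0,10.5,0,5,0,85],[0,0,10.5,0,0,0,85],[0,0,10.5,0,0,0,85],[0,0,10.5,0,0,0,85]]' 40
python3 -m jog '[[0,0,10.5,0,0,0,85],[0,0,10.5,0,0,0,85],[0,0,10.5,0,0,0,85],[0,0,10.5,0,0,0,85],[0,0,10.5,0,0,0,85],[0,0,10.5,0,0,0,85],[0,0,10.5,0,0,0,85],[0,0,10.5,0,0,0,85]]' 40
python3 - <<'E'
from h import *
R,p,s=tool();print(p,R[:,2],s["joint_positions"].round(2),np.degrees(np.arctan2(R[1,1],R[0,1])))
E
```

```text
(array([ 524.6,  229.3,   -1.1, -119.3]), [[-0.8, 0.2], [2.2, 0.7], [-0.2, 0.7], [0.5, -0.3], [-0.3, -0.5], [-0.3, -0.9]])
(array([ 524.9,  229.2,    0. , -119.3]), [[-1.2, 0.0], [2.4, 0.5], [-0.0, 1.0], [0.1, -0.0], [-0.1, -0.6], [-0.2, -0.7]])
(array([ 525. ,  229. ,   -4.1, -119.3]), [[-1.1, -0.2], [2.5, 0.3], [0.1, 0.9], [0.2, -0.2], [0.0, -0.8], [-0.0, -0.8], [-0.5, 1.0]])
time: 12.4
ee_pos: [0.5265, 0.224, 0.3683]
eef_rot: [-0.009, 0.882, 0.47, 0.003]
contact_force: [0.5, -0.7, -0.1]
gripper_width: 0.997
time: 13.4
ee_pos: [0.5276, 0.2205, 0.368]
eef_rot: [-0.008, 0.325, 0.946, -0.004]
contact_force: [0.9, -0.4, -0.4]
gripper_width: 0.994
[0.52755388 0.22051543 0.36799379] [-0.01815573 -0.00268431 -0.99983157] [ 0.37  0.38 -1.04  1.66  0.32  1.31  0.18] 52.0583357923683
```

```bash
python3 -m jog '[[0.1,-1,8.5,-3,9,0,85],[0,0,0,0,0,-20,85],[0,0,0,0,0,-35,85],[0,0,0,0,0,-35,85],[0,0,0,0,0,-30,85],[0,0,0,0,0,-20,60],[0,0,0,0,0,0,60],[0,0,0,0,0,0,60]]' 60
python3 - <<'E'
from h import *
R,p,s=tool();print(p,R[:,2],s["joint_positions"].round(2),np.degrees(np.arctan2(R[1,1],R[0,1])));print(p+.155*R[:,2])
E
```

```text
time: 14.4
ee_pos: [0.5249, 0.2249, 0.2186]
eef_rot: [-0.001, 0.262, 0.965, -0.003]
contact_force: [0.7, 0.3, 0.2]
gripper_width: 0.7
[0.52490328 0.22485502 0.21862623] [-0.00411142 -0.00497887 -0.99997915] [ 0.29  0.54 -0.96  1.82  0.5   1.06  0.17] 59.65330878862214
[0.52426601 0.2240833  0.06362946]
```

```bash
python3 -m jog '[[0.3,-0.2,1,0,4.5,-8,60],[0,0,0,0,0,-12,60],[0,0,0,0,0,-8,60],[0,0,0,0,0,0,60],[0,0,0,0,0,0,8],[0,0,0,0,0,0,8],[0,0,0,0,0,0,8],[0,0,0,0,0,0,8]]' 60
python3 -m jog '[[0,0,0,0,0,0,8],[0,0,0,0,0,0,8],[0,0,0,0,0,0,8],[0,0,0,0,0,0,8],[0,0,0,0,0,10,8],[0,0,0,0,0,15,8],[0,0,0,0,0,15,8],[0,0,0,0,0,0,8]]' 100
python3 - <<'E'
from h import *
R,p,s=tool();print(p,R[:,2],s["joint_positions"].round(2),s["contact_force"],s["torque"],np.degrees(np.arctan2(R[1,1],R[0,1])))
E
```

```text
time: 15.4
ee_pos: [0.5258, 0.2301, 0.1912]
eef_rot: [0.001, 0.253, 0.967, 0.001]
contact_force: [0.7, 0.0, -1.1]
gripper_width: 0.151
time: 16.4
ee_pos: [0.5258, 0.2302, 0.2347]
eef_rot: [0.002, 0.253, 0.967, 0.001]
contact_force: [0.8, -0.0, -2.8]
gripper_width: 0.144
[0.52580971 0.23023639 0.23467122] [ 0.00420112  0.00172124 -0.99998969] [ 0.29  0.52 -0.98  1.8   0.49  1.08  0.2 ] [ 0.83090992 -0.00702117 -2.75379992] [-0.03010628 -0.01531994  0.01135256] 60.6706190923888
```

The cover is held and weighs about 2.8 N. Next, a helper that works out the shift and turn needed for a given cover tilt and position in the module's frame.

```bash
cat >> h.py <<'E'
M=np.array([531.3,-201.8,0.]);MY=-79.6
Rm=lambda:Ro.from_euler('z',MY,degrees=True).as_matrix()
Rct=np.array([[0,-1,0],[-1,0,0],[0,0,-1.]])  # tool axes in the cover frame
H=np.array([0,.4,191.])                       # tool origin in the cover frame, mm
def now():
    R,p,s=tool();Rc=R@Rct.T;O=p*1e3-Rc@H;B=Rm().T@Rc;o=Rm().T@(O-M)
    e=Ro.from_matrix(B).as_euler('ZYX',degrees=True)
    X=Rm().T@(O+Rc@[92,0,2.5]-M)
    print("t",round(float(s["time"]),2),"cover in module",o.round(1),"yaw,pitch,roll",e.round(1),"lip",X.round(1),"F",(Rm().T@s["contact_force"]).round(1),"w",round(float(s["gripper_width"]),3),"q",s["joint_positions"].round(2));return R,p
def goal(th,ox,oz,oy=0.):
    R,p=now();Rc=Rm()@Ro.from_euler('y',th,degrees=True).as_matrix();O=M+Rm()@[ox,oy,oz]
    print("goal",th,ox,oz,"turn",Ro.from_matrix(Rc@Rct@R.T).as_rotvec(degrees=True).round(1),"shift",(O+Rc@H-p*1e3).round(1))
E
python3 - <<'E'
from h import *
goal(0,-100,190);goal(30,-15,190)
E
```

```text
t 16.4 cover in module [-426.4   73.1   43.7] yaw,pitch,roll [-39.7   0.2   0.2] lip [-355.6   14.3   45.8] F [ 0.2  0.8 -2.8] w 0.144 q [ 0.29  0.52 -0.98  1.8   0.49  1.08  0.2 ]
goal 0 -100 190 turn [-0.2  0.2 39.7] shift [ -12.2 -333.6  146.3]
t 16.4 cover in module [-426.4   73.1   43.7] yaw,pitch,roll [-39.7   0.2   0.2] lip [-355.6   14.3   45.8] F [ 0.2  0.8 -2.8] w 0.144 q [ 0.29  0.52 -0.98  1.8   0.49  1.08  0.2 ]
goal 30 -15 190 turn [30.  -4.8 38.9] shift [  20.4 -511.1  120.7]
```

```bash
python3 -m jog '[[0,0,0,0,0,30,8],[0,0,2,0,-10,40,8],[0,0,5,-2,-20,40,8],[0,0,5,-2,-30,30,8],[0,0,5,-2,-35,10,8],[0,0,5,-2,-35,0,8],[0,0,5,-2,-35,0,8],[0,0,5,-2,-35,0,8]]' 100
python3 -m jog '[[0,0,4,-1,-35,0,8],[0,0,3,0,-35,0,8],[0,0,0,0,-35,0,8],[0,0,0,0,-25,0,8],[0,0,0,0,-10,0,8],[0,0,0,0,0,0,8],[0,0,0,0,0,0,8],[0,0,0,0,0,0,8]]' 100
python3 - <<'E'
from h import *
goal(0,-100,190);goal(30,-15,190)
E
```

```text
time: 17.4
ee_pos: [0.5111, 0.0273, 0.389]
eef_rot: [0.002, -0.035, 0.999, -0.0]
contact_force: [-0.5, 0.2, -2.0]
gripper_width: 0.15
time: 18.4
ee_pos: [0.5083, -0.1172, 0.3883]
eef_rot: [0.001, -0.098, 0.995, -0.001]
contact_force: [0.0, 0.8, -2.2]
gripper_width: 0.145
t 18.4 cover in module [-86.9  -7.3 197.3] yaw,pitch,roll [ 0.9 -0.1  0.1] lip [  5.   -5.9 200. ] F [-0.8  0.2 -2.2] w 0.145 q [ 1.19  0.25 -1.19  1.76  0.25  1.3   1.71]
goal 0 -100 190 turn [ 0.1  0.1 -0.9] shift [ 5.3 13.8 -7.3]
t 18.4 cover in module [-86.9  -7.3 197.3] yaw,pitch,roll [ 0.9 -0.1  0.1] lip [  5.   -5.9 200. ] F [-0.8  0.2 -2.2] w 0.145 q [ 1.19  0.25 -1.19  1.76  0.25  1.3   1.71]
goal 30 -15 190 turn [29.6  5.8 -0.8] shift [  37.9 -163.7  -32.9]
```

```bash
python3 -m jog '[[3,0.6,0,5,-15,-2,8],[4,0.8,0,5,-22,-4,8],[4,0.8,0,5,-22,-4,8],[4,0.8,0,5,-22,-4,8],[4,0.8,0,5,-22,-4,8],[3,0.8,0,3,-15,-4,8],[0,0,0,0,0,0,8],[0,0,0,0,0,0,8]]' 100
python3 - <<'E'
from h import *
goal(30,-15,130);goal(30,-15,92)
E
```

```text
time: 19.4
ee_pos: [0.5388, -0.231, 0.367]
eef_rot: [-0.018, -0.101, 0.975, 0.197]
contact_force: [-0.6, 0.3, -1.5]
gripper_width: 0.146
t 19.4 cover in module [-43.9   0.6 190.9] yaw,pitch,roll [ 1.5 22.8  0.2] lip [ 41.8   2.8 157.5] F [-0.4 -0.5 -1.5] w 0.146 q [ 1.24  0.57 -1.13  1.54  0.14  1.48  1.9 ]
goal 30 -15 130 turn [ 7.   1.6 -1.4] shift [  7.4 -49.9 -71.5]
t 19.4 cover in module [-43.9   0.6 190.9] yaw,pitch,roll [ 1.5 22.8  0.2] lip [ 41.8   2.8 157.5] F [-0.4 -0.5 -1.5] w 0.146 q [ 1.24  0.57 -1.13  1.54  0.14  1.48  1.9 ]
goal 30 -15 92 turn [ 7.   1.6 -1.4] shift [   7.4  -49.9 -109.5]
```

```bash
python3 -m jog '[[3,0.5,-0.6,3,-15,0,8],[4,0.8,-0.6,3,-22,0,8],[0,0,0,1,-12,-10,8],[0,0,0,0,0,-20,8],[0,0,0,0,0,-20,8],[0,0,0,0,0,-10,8],[0,0,0,0,0,0,8],[0,0,0,0,0,0,8]]' 100
python3 - <<'E'
from h import *
goal(30,-15,92)
c=cam("wrist");s=cam("scene")["color"];t=cam("top")
np.savez("w4.npz",**{k:c[k] for k in("R","t","fx","fy","cx","cy")})
o=np.zeros((600,800,3),np.uint8);o[:300,:400]=cv2.resize(c["color"],(400,300),interpolation=cv2.INTER_AREA);o[:300,400:]=cv2.resize(t["color"][190:310,320:480],(400,300));o[300:,:400]=cv2.resize(s[150:300,290:490],(400,300));cv2.imwrite("pics/w4.png",o)
E
```

```text
time: 20.4
ee_pos: [0.546, -0.2781, 0.3036]
eef_rot: [-0.022, -0.092, 0.961, 0.258]
contact_force: [-0.1, 0.6, -1.1]
gripper_width: 0.144
t 20.4 cover in module [-17.8   0.5 138.3] yaw,pitch,roll [ 0.6 30.   0.4] lip [63.1  1.4 94.4] F [-0.6 -0.  -1.1] w 0.144 q [ 1.23  0.72 -1.07  1.5   0.14  1.47  1.95]
goal 30 -15 92 turn [-0.1  0.3 -0.5] shift [  0.2  -2.8 -46.2]
```

View pics/w4.png

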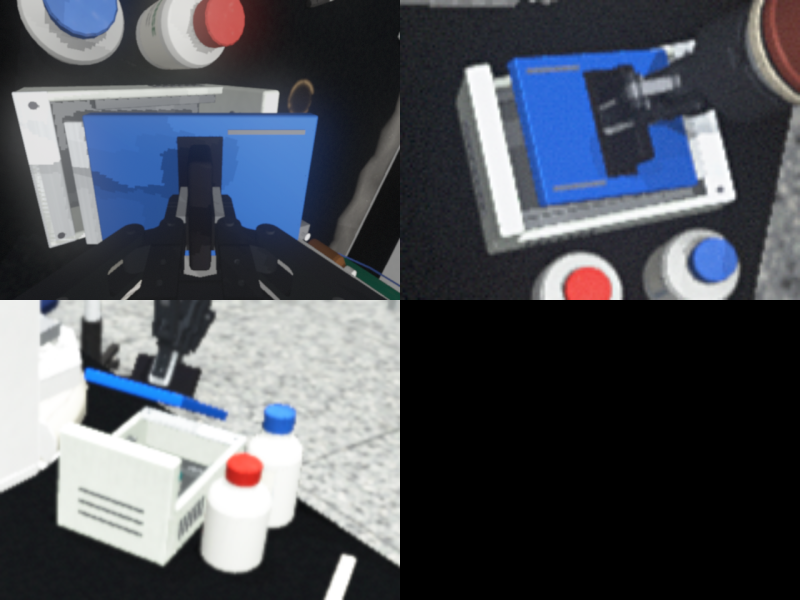

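The views show the cover tilted over the bay, with both bottles standing undisturbed. As a check, I will project my model into the wrist view. The measured points there are cover corners (134,182), (507,182), lip corner (104,197) and rim corners (21,149), (75,395).

```bash
python3 - <<'E'
from h import *
R,p,_=tool();c=dict(np.load("w4.npz"));Rc=R@Rct.T;O=p*1e3-Rc@H
print(pr(c,(np.array([(76,-56,12),(-76,-56,12),(92,-50,5)])@Rc.T+O)/1e3).round(0).tolist(),pr(c,(np.array([(95,-68,62),(95,68,62),(73,-60,62)])@Rm().T+M)/1e3).round(0).tolist())
o=cv2.imread("pics/w4.png")
# sub-view saved at 0.625 scale; enlarge ledge area
E
```

```text
[[128.0, 185.0], [512.0, 186.0], [100.0, 197.0]] [[12.0, 145.0], [74.0, 397.0], [75.0, 161.0]]
```

The model agrees to about 2–4 mm, with rounded corners accounting for part of that. I will go down to the entry position.

```bash
python3 -m jog '[[0,0.3,-0.5,0,0,-10,8],[0,0,0,0,0,-10,8],[0,0,0,0,0,-10,8],[0,0,0,0,0,-8,8],[0,0,0,0,0,-5,8],[0,0,0,0,0,-2,8],[0,0,0,0,0,0,8],[0,0,0,0,0,0,8]]' 100
python3 - <<'E'
from h import *
goal(30,-15,91);goal(30,-3,91)
c=cam("wrist");t=cam("top")
o=np.zeros((600,800,3),np.uint8);o[:480,:640]=c["color"];o[400:,440:]=cv2.resize(t["color"][200:300,335:515],(360,200));cv2.imwrite("pics/w5.png",o)
R,p,_=tool();Rc=R@Rct.T;O=p*1e3-Rc@H
print(pr(c,(np.array([(76,-56,12),(-76,-56,12),(92,-50,5),(92,50,5)])@Rc.T+O)/1e3).round(0).tolist(),pr(c,(np.array([(95,-68,62),(95,68,62),(73,-60,62),(73,60,62)])@Rm().T+M)/1e3).round(0).tolist())
E
```

```text
time: 21.55
ee_pos: [0.5461, -0.2786, 0.2559]
eef_rot: [-0.023, -0.087, 0.962, 0.258]
contact_force: [0.4, -0.3, -1.6]
gripper_width: 0.142
t 21.55 cover in module [-17.4   0.6  90.5] yaw,pitch,roll [-0.1 30.   0.1] lip [63.5  0.5 46.6] F [ 0.4  0.4 -1.6] w 0.142 q [ 1.22  0.77 -1.04  1.54  0.17  1.4   1.95]
goal 30 -15 91 turn [-0.   0.   0.1] shift [ 0.1 -2.3  0.5]
t 21.55 cover in module [-17.4   0.6  90.5] yaw,pitch,roll [-0.1 30.   0.1] lip [63.5  0.5 46.6] F [ 0.4  0.4 -1.6] w 0.142 q [ 1.22  0.77 -1.04  1.54  0.17  1.4   1.95]
goal 30 -3 91 turn [-0.   0.   0.1] shift [  2.3 -14.1   0.5]
[[128.0, 185.0], [512.0, 185.0], [101.0, 196.0], [138.0, 392.0]] [[-12.0, 158.0], [73.0, 465.0], [70.0, 177.0], [125.0, 431.0]]
```

View pics/w5.png

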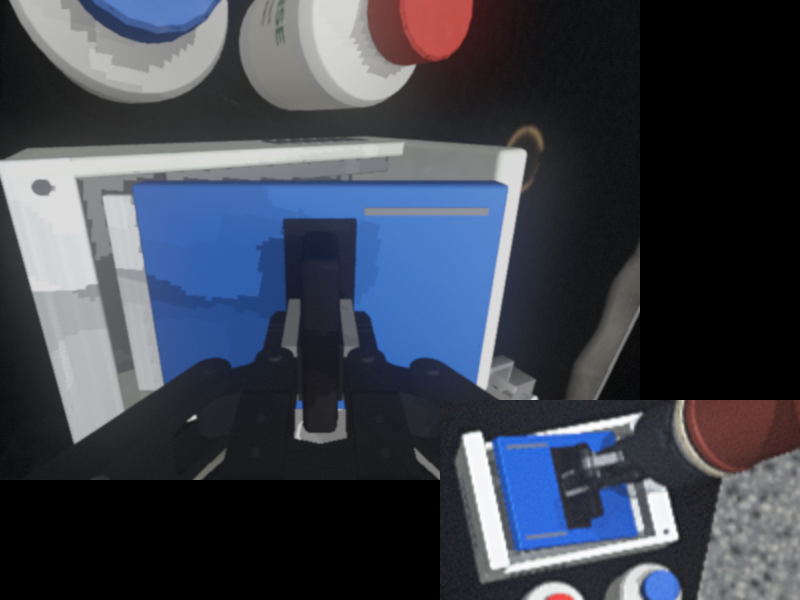

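The lip tip is at (104,195)–(138,390), inside the bay. The ledge edge starts at (78,178), clear of the lip. The ledge is about 1.3 mm closer in than my model has it, so I will shift the module estimate and slide the lip under.

```bash
sed -i 's/^M=np.*/M=np.array([531.1,-200.5,0.]);MY=-79.6/' h.py; python3 -c "
from h import *
goal(30,-3,91)"
python3 -m jog '[[0,0,0,0.4,-2.5,0,8],[0,0,0,0.4,-2.5,0,8],[0,0,0,0.4,-2.5,0,8],[0,0,0,0.4,-2.5,0,8],[0,0,0,0.4,-1.5,0,8],[0,0,0,0,-0.8,0,8],[0,0,0,0,0,0,8],[0,0,0,0,0,0,8]]' 100
python3 - <<'E'
from h import *
goal(30,-3,91)
E
```

```text
t 21.65 cover in module [-16.1   0.6  90.6] yaw,pitch,roll [-0.1 30.   0.1] lip [64.8  0.5 46.7] F [-1.  -0.2 -1.6] w 0.144 q [ 1.22  0.77 -1.04  1.54  0.17  1.4   1.95]
goal 30 -3 91 turn [-0.   0.   0.1] shift [  2.1 -12.8   0.5]
time: 22.65
ee_pos: [0.5483, -0.292, 0.2562]
eef_rot: [-0.023, -0.086, 0.962, 0.258]
contact_force: [-0.4, -0.8, -1.3]
gripper_width: 0.146
t 22.65 cover in module [-2.5  0.4 90.8] yaw,pitch,roll [-0.1 30.   0.1] lip [78.5  0.3 46.9] F [ 0.8 -0.5 -1.3] w 0.146 q [ 1.22  0.78 -1.03  1.51  0.18  1.42  1.96]
goal 30 -3 91 turn [-0.   0.1  0.1] shift [-0.1  0.6  0.2]
```

```bash
python3 -c "
from h import *
goal(20,-6.1,77.8)"
```

```text
t 22.65 cover in module [-2.5  0.4 90.8] yaw,pitch,roll [-0.1 30.   0.1] lip [78.5  0.3 46.9] F [ 0.8 -0.5 -1.3] w 0.146 q [ 1.22  0.78 -1.03  1.51  0.18  1.42  1.96]
goal 20 -6.1 77.8 turn [-9.9 -1.7  0.1] shift [-6.1 33.3  1.1]
```

```bash
python3 -m jog '[[-1.4,-0.24,0,-0.8,4.7,0.5,8],[-1.4,-0.24,0,-0.8,4.7,0.4,8],[-1.4,-0.24,0,-0.8,4.7,0.4,8],[-1.4,-0.24,0,-0.8,4.7,0.1,8],[-1.4,-0.24,0,-0.8,4.7,0,8],[-1.4,-0.24,0,-0.8,4.7,-0.1,8],[-1,-0.2,0,-0.6,3.5,-0.1,8],[0,0,0,0,0,0,8]]' 100
python3 - <<'E'
from h import *
goal(10,-8.1,63.7)
E
```

```text
time: 23.65
ee_pos: [0.5425, -0.2566, 0.2579]
eef_rot: [-0.015, -0.089, 0.981, 0.171]
contact_force: [0.4, 0.5, -2.5]
gripper_width: 0.145
t 23.65 cover in module [-7.3  0.7 78.2] yaw,pitch,roll [-0.  19.8  0. ] lip [80.1  0.7 49.4] F [-0.4  0.5 -2.5] w 0.145 q [ 1.19  0.67 -1.03  1.62  0.26  1.29  1.89]
goal 10 -8.1 63.7 turn [-9.6 -1.8  0. ] shift [-6.5 31.5 -6.1]
```

```bash
python3 -m jog '[[-1.4,-0.26,0,-0.9,4.6,-0.6,8],[-1.4,-0.26,0,-0.9,4.6,-0.7,8],[-1.4,-0.26,0,-0.9,4.6,-0.8,8],[-1.4,-0.26,0,-0.9,4.6,-0.9,8],[-1.4,-0.26,0,-0.9,4.6,-1,8],[-1.4,-0.26,0,-0.9,4.5,-1.1,8],[-0.8,-0.2,0,-0.6,3,-0.8,8],[0,0,0,0,0,0,8]]' 100
python3 - <<'E'
from h import *
goal(10,-8.1,63.7);goal(5,-8.2,57)
E
```

```text
time: 24.65
ee_pos: [0.536, -0.2238, 0.2515]
eef_rot: [-0.007, -0.09, 0.992, 0.085]
contact_force: [0.3, 0.1, -2.9]
gripper_width: 0.146
t 24.65 cover in module [-8.6  0.5 63.3] yaw,pitch,roll [0.  9.8 0.1] lip [82.5  0.6 50.2] F [-0.1  0.3 -2.9] w 0.146 q [ 1.15  0.57 -1.01  1.73  0.35  1.17  1.8 ]
goal 10 -8.1 63.7 turn [ 0.2  0.1 -0. ] shift [ 0.  -1.3  0.3]
t 24.65 cover in module [-8.6  0.5 63.3] yaw,pitch,roll [0.  9.8 0.1] lip [82.5  0.6 50.2] F [-0.1  0.3 -2.9] w 0.146 q [ 1.15  0.57 -1.01  1.73  0.35  1.17  1.8 ]
goal 5 -8.2 57 turn [-4.7 -0.8 -0. ] shift [-3.  15.  -4.3]
```

```bash
python3 -m jog '[[-0.8,-0.14,0,-0.5,2.5,-0.7,8],[-0.8,-0.14,0,-0.5,2.5,-0.7,8],[-0.8,-0.14,0,-0.5,2.5,-0.7,8],[-0.8,-0.14,0,-0.5,2.5,-0.7,8],[-0.8,-0.14,0,-0.5,2.5,-0.7,8],[-0.6,-0.1,0,-0.4,1.8,-0.6,8],[0,0,0,0,0,0,8],[0,0,0,0,0,0,8]]' 100
python3 - <<'E'
from h import *
goal(5,-8.2,57);goal(1.5,-8,52.3);goal(0,-8,50)
E
```

```text
time: 25.65
ee_pos: [0.5329, -0.2088, 0.2471]
eef_rot: [-0.003, -0.09, 0.995, 0.042]
contact_force: [-0.1, 0.6, -1.8]
gripper_width: 0.148
t 25.65 cover in module [-7.4  0.1 56.7] yaw,pitch,roll [-0.   4.8  0.1] lip [84.5  0.  51.6] F [-0.6  0.  -1.8] w 0.148 q [ 1.11  0.53 -1.    1.77  0.4   1.12  1.74]
goal 5 -8.2 57 turn [0.2 0.1 0. ] shift [0.1 0.1 0.2]
t 25.65 cover in module [-7.4  0.1 56.7] yaw,pitch,roll [-0.   4.8  0.1] lip [84.5  0.  51.6] F [-0.6  0.  -1.8] w 0.148 q [ 1.11  0.53 -1.    1.77  0.4   1.12  1.74]
goal 1.5 -8 52.3 turn [-3.2 -0.5  0. ] shift [-1.9 11.4 -3.8]
t 25.65 cover in module [-7.4  0.1 56.7] yaw,pitch,roll [-0.   4.8  0.1] lip [84.5  0.  51.6] F [-0.6  0.  -1.8] w 0.148 q [ 1.11  0.53 -1.    1.77  0.4   1.12  1.74]
goal 0 -8 50 turn [-4.7 -0.8  0. ] shift [-2.8 16.3 -6.1]
```

```bash
python3 -m jog '[[-0.6,-0.1,0,-0.4,2.2,-0.7,8],[-0.6,-0.1,0,-0.4,2.2,-0.7,8],[-0.6,-0.1,0,-0.4,2.2,-0.7,8],[-0.6,-0.1,0,-0.4,2.2,-0.7,8],[-0.5,-0.1,0,-0.3,2,-0.6,8],[-0.3,0,0,0,0.8,-0.4,8],[0,0,0,0,0,0,8],[0,0,0,0,0,0,8]]' 100
python3 - <<'E'
from h import *
goal(0,-8,50)
E
```

```text
time: 26.65
ee_pos: [0.5308, -0.1965, 0.243]
eef_rot: [-0.001, -0.09, 0.996, 0.012]
contact_force: [0.5, -0.5, -1.6]
gripper_width: 0.144
t 26.65 cover in module [-8.5 -0.  52. ] yaw,pitch,roll [-0.   1.3 -0. ] lip [83.6 -0.1 52.4] F [ 0.6  0.4 -1.6] w 0.144 q [ 1.08  0.5  -0.99  1.81  0.44  1.09  1.69]
goal 0 -8 50 turn [-1.3 -0.3  0. ] shift [-0.8  3.9 -2. ]
```

```bash
python3 -m jog '[[-0.4,-0.1,0,-0.2,1.1,-0.5,8],[-0.4,-0.1,0,-0.2,1.1,-0.5,8],[-0.4,-0.1,0,-0.2,1.1,-0.5,8],[-0.2,0,0,-0.1,0.5,-0.5,8],[0,0,0,0,0,-0.4,8],[0,0,0,0,0,-0.3,8],[0,0,0,0,0,0,8],[0,0,0,0,0,0,8]]' 100
python3 - <<'E'
from h import *
goal(0,-8,50)
E
```

```text
time: 27.65
ee_pos: [0.5303, -0.1925, 0.2412]
eef_rot: [0.0, -0.09, 0.996, -0.002]
contact_force: [-1.2, 0.0, 2.8]
gripper_width: 0.143
t 27.65 cover in module [-7.3  0.4 50.2] yaw,pitch,roll [-0.1 -0.2  0. ] lip [84.7  0.3 53. ] F [-0.2 -1.2  2.8] w 0.143 q [ 1.06  0.49 -0.98  1.82  0.46  1.08  1.66]
goal 0 -8 50 turn [0.2 0.1 0.1] shift [-0.3 -0.1 -0.2]
```

The force has gone from -1.6 to +2.8 N at z = 50.2, so the cover is resting on the rails. I will press gently, then look before releasing.

```bash
python3 -m jog '[[0,0,0,0,0,-0.5,8],[0,0,0,0,0,-0.5,8],[0,0,0,0,0,-0.5,8],[0,0,0,0,0,0,8],[0,0,0,0,0,0,8],[0,0,0,0,0,0,8],[0,0,0,0,0,0,8],[0,0,0,0,0,0,8]]' 100
python3 - <<'E'
from h import *
goal(0,-8,50)
c=cam("wrist");t=cam("top")["color"];s=cam("scene")["color"]
o=np.zeros((600,800,3),np.uint8);o[:360,:480]=cv2.resize(c["color"],(480,360),interpolation=cv2.INTER_AREA);o[:240,480:]=cv2.resize(t[195:315,330:490],(320,240));o[300:,400:]=cv2.resize(s[190:290,305:438],(400,300));cv2.imwrite("pics/w6.png",o)
E
```

```text
time: 28.65
ee_pos: [0.5305, -0.1924, 0.2412]
eef_rot: [0.0, -0.09, 0.996, -0.002]
contact_force: [-3.2, -0.2, 4.1]
gripper_width: 0.149
t 28.65 cover in module [-7.2  0.4 50.2] yaw,pitch,roll [-0.1 -0.3 -0. ] lip [84.7  0.3 53.1] F [-0.4 -3.2  4.1] w 0.149 q [ 1.06  0.49 -0.98  1.82  0.46  1.08  1.66]
goal 0 -8 50 turn [0.2 0.  0.1] shift [-0.5 -0.2 -0.2]
```

View pics/w6.png

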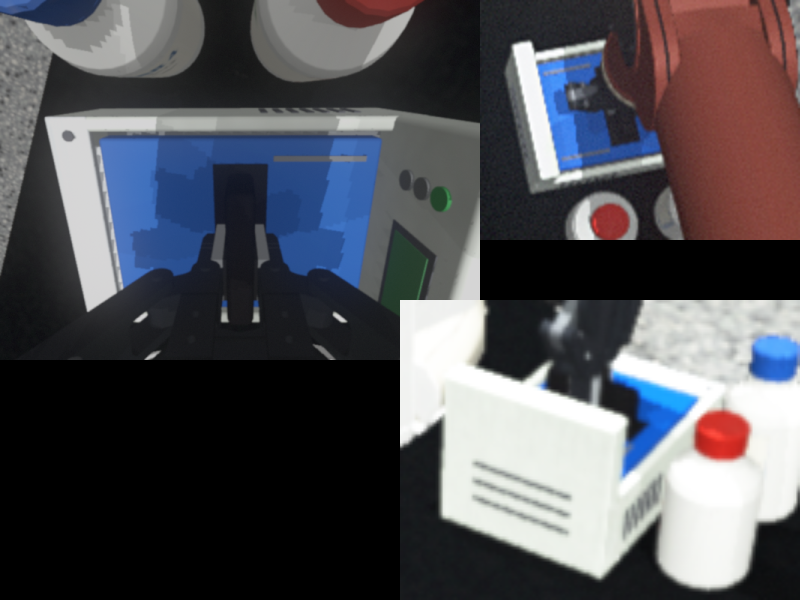

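The cover lies inside the rim with an even margin on each side. The white lip sliver is visible only under the ledge edge, and the bottles are unmoved. One firmer press, then release and retreat.

```bash
python3 -m jog '[[0.1,0,0,-0.3,0,-2,8],[0,0,0,0,0,-2,8],[0,0,0,0,0,-2,8],[0,0,0,0,0,0,8],[0,0,0,0,0,0,8],[0,0,0,0,0,0,40],[0,0,0,0,0,0,40],[0,0,0,0,0,0,40]]' 60
python3 -m jog '[[0,0,0,0,0,5,40],[0,0,0,0,0,20,40],[0,0,0,0,0,40,40],[0,0,0,0,0,50,40],[0,0,0,0,40,20,40],[0,0,0,0,60,0,40],[0,0,0,0,60,0,40],[0,0,0,0,60,0,40]]'
python3 - <<'E'
from h import *
R,p,s=tool();print(p,s["joint_positions"].round(2))
cs={n:cam(n) for n in("wrist","top","scene")}
t=cs["top"]["color"];sc=cs["scene"]["color"];cv2.imwrite("pics/top7.png",t);cv2.imwrite("pics/scene7.png",sc)
o=np.zeros((600,800,3),np.uint8);o[:300,:400]=cv2.resize(cs["wrist"]["color"],(400,300),interpolation=cv2.INTER_AREA);o[:300,400:]=cv2.resize(t[200:305,325:465],(400,300),interpolation=cv2.INTER_CUBIC);o[300:,:400]=cv2.resize(sc[190:290,305:438],(400,300));o[300:,400:]=cv2.resize(t,(400,300));cv2.imwrite("pics/w7.png",o)
# predicted top pixels of seated cover corners
q=np.array([(68,56,62),(68,-56,62),(-84,56,62),(-84,-56,62),(73,50,57)])@Rm().T+M
print(((pr(cs["top"],q/1e3)-[325,200])*400/140+[400,0]).round(0).tolist())
E
```

```text
time: 29.8
ee_pos: [0.531, -0.192, 0.2409]
eef_rot: [-0.0, -0.09, 0.996, -0.004]
contact_force: [0.4, 0.5, -0.6]
gripper_width: 0.471
time: 30.8
ee_pos: [0.5305, 0.0302, 0.3896]
eef_rot: [0.003, -0.085, 0.996, -0.005]
contact_force: [0.2, -0.4, -0.5]
gripper_width: 0.469
[0.53047326 0.03019678 0.38957555] [ 0.87  0.27 -1.17  1.73  0.27  1.3   1.39]
[[690.0, 37.0], [726.0, 188.0], [485.0, 76.0], [517.0, 228.0], [697.0, 46.0]]
```

View pics/w7.png

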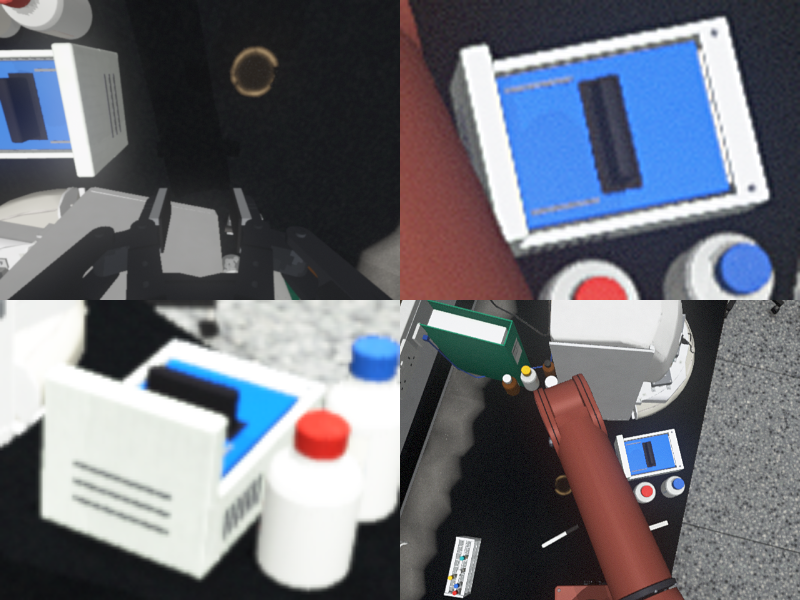

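The views show the cover flush in the rim, its lip end against the ledge and both bottles in place. One numeric check that the bystanders have not moved, then I hand in.

```bash
python3 - <<'E'
from h import *
a=cv2.imread("pics/scene0.png");b=cv2.imread("pics/scene7.png")
for n,(x,y,w,h) in{"chamber":(192,256,38,38),"red":(390,226,36,60),"blue":(416,200,26,60)}.items():
    g=lambda i:cv2.cvtColor(i[y:y+h,x:x+w],cv2.COLOR_BGR2GRAY).astype(np.float32)
    print(n,"shift px",np.round(cv2.phaseCorrelate(g(a),g(b)),2)[0] if False else cv2.phaseCorrelate(g(a),g(b)))
arm.finish_job()
E
```

```text
chamber shift px ((-0.18821471445289717, 0.013728488786920678), 0.9836682261526585)
red shift px ((0.06525226017827634, 0.011373555426732906), 0.911104538264098)
blue shift px ((0.4229125899691333, -0.0739360590425342), 0.9790849029281993)
the job is handed in; nothing more can be done
```

The membrane box is upright on the bay floor and the cover is back on, flush with the rim. I handed the job in at about 31 s of the 56 s allowed; no verdict was reported.

- **Box:** I lowered it to the floor at the expected height and released it. The top camera then showed it standing upright inside the bay.
- **Cover:** I gripped it by its rib, brought it in tilted 30° and slid the lip under the ledge without contact. I kept hold of it while swinging it down, and it touched the rails at z = 50.2 mm against 50 nominal. After release, the top and scene views showed it flush.
- **Bystanders:** In the scene camera, the two bottles and the chamber had shifted by less than 0.5 pixel from the start.
- **Forces:** No wrist reading at the end of a move exceeded about 6 N.

**Disagreements and gaps:**
- **Module position:** The first fit was 1–2 mm off along the bay, and I corrected it from the wrist camera before hooking the lip.
- **Seated cover position:** Its corners in the top view differ from my prediction by about 2–5 pixels (roughly 3–8 mm). Rounded edges and calibration explain part of that. I judged the fit by the visible margin and the contact height, not by those corners.
- **Lip under the ledge:** I did not look at it again from close by after releasing the cover.

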